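# Start the lacquer curing cabinet from its bench switches

### The arm

A 7-joint arm with a two-finger parallel gripper is mounted at the origin on the work surface. World frame = base frame: x ahead of the robot, y to its left, z up, the work surface at z = 0. Lengths are in m, angles in rad, forces in N, time in s.
With the tool pointing down it reaches from about 0.4 to 0.875 m from the base axis. Payload 4.4 kg.
Tool frame: the origin (TCP) lies midway between the tips of the shut fingers; the grasp point (between the pads) lies 19 mm behind it; z points along the fingers, y is the line along which they close (so a half turn about z gives the same grasp; the last joint's range is limited). The gripper opens to 85 mm and grips with 20 to 120 N. Pads are 22 mm wide; open, the fingers measure 114 mm over their backs; the gripper's body (76 mm by 85 mm) begins 54 mm behind the grasp point. The pads swing forward as they close: fully open they stand 13 mm farther back than shut.
Start: joints at [-1.212, 0.628, 0.038, 1.517, -0.027, 0.996, -0.02], TCP at [0.268, 0.592, 0.231] pointing down, gripper open.
Joint ranges: [-3.06, 3.06], [-0.37, 2.12], [-1.25, 1.32], [0.18, 2.47], [-1.1, 4.24], [0.23, 1.98], [-2.94, 2.94]. Speed limits (rad/s): [2.57, 2.57, 3.14, 3.14, 3.14, 3.14, 3.14].

### API

Orientations are given as a 3x3 rotation matrix whose columns are the frame's x, y, z axes.
In Python, from station import monitor, eyes, workorder gives the robot as it stands. The module is installed in compiled form; this text tells all that it offers.
- The arm moves only by the shell command python3 -m crank 'ROWS' [OPENING] [FORCE]. ROWS is JSON, one flat list of numbers, 4 for each row, row after row: the shift along the world's x, y, z in m, then the turn about the world's z in degrees. A call has 1 to 8 rows; each row shifts and turns the commanded pose from where the row before left it; what a row does not reach is not made up. A row lasts 1/10 s, in which the tool goes at most 50 mm and 8.59 degrees, less where a joint would pass 70% of its speed; a pose out of reach is approached as far as the arm can. A call with a gripper value outside its range is refused whole. OPENING is the opening, from -1 (shut) to 1 (fully open), so that 0 is half open, set as the call begins (- or left out, the last holds). The fingers move at their own pace and stop on an object; FORCE is the grip in N (left out, the last holds). Time passes only in rows, so rows that do not move let the fingers close. It gives the time, the measured TCP pose, the force, the opening and the grip force at its end, in the units of the state.
- monitor.get_state(): the state, without advancing time (a new reading comes with each control period).
- eyes.camera(name): name is "scene" or "side" or "wrist"; returns the picture (480x640x3 uint8, red, green, blue); there is no depth.
- eyes.get_calibration(name): a dict with "mtx" (3x3 intrinsics, pixels), "xyz" and "rotation" of the camera in the world. Camera axes: x right, y up, looking along -z (the intrinsics and any distortion apply to the point x, -y, -z); pixel columns grow to the right and rows downward; lengths in m; the calibration is good to about 2 mm. A picture is of the moment at which its call begins: read the wrist's pose just before it. get_calibration takes no time and is no camera call; for the wrist camera it gives the pose at the moment of the call.
- workorder.sign_off(): hands the job in; it is judged then, once.
The state is a dict: "time": time; "joints": joint angles; "qd": joint speeds; "joint_torque": joint torques, N m; "position": TCP position; "orientation": TCP orientation; "wrist_force": force on the tool from outside, world axes, zero at the start; "torque": the same for the moment, N m; "width": finger opening in m; "gripper_force": force on a finger pad.
Only numpy, scipy, OpenCV 4.12 (cv2) and the standard library are available. Lean on these libraries where they do the work, as an engineer would, in place of code of your own. Each camera call takes 0.05 s, during which the arm holds its last target. There are 200 camera calls.

### The job

Start the lacquer curing cabinet with its bench switches, pressing with the fingertips, in this order: push the raised, barred half of the rocker down until it lies level, push the square key fully in (it stays in), then press the small round button fully in, keep it in for a good second and let it spring back. Do not press the wide mushroom-headed stop button. The switch pucks stand loose on the bench: do not lift them or shove them about, and leave the jar, brush and other things where they are.

Things in the scene. Friction and masses are not known exactly. Their poses are not given: they have to be found in the camera images.
- rocker_station: puck that carries the rocker switch; a loose, weighted dark steel puck, 84 across, 30 high, 0.55 to 0.9 kg, standing on the bench (not fixed down); origin at the centre of its underside, z up; its x axis points from the rocker's pivot towards the half with the cross bar (any direction on the bench)
- rocker (a joint): tilt of the rocker, 0 (barred half stands up 0.4 rad, plain half level) to 0.4 (barred half level, plain half up); hinge across the puck's middle, 36 mm above the bench; friction, about 2.5 N at the bar, stays where it is left
- rocker_bar (a point): middle of the top of the cross bar on the rocker's barred half, the place to press. Aluminium V-shaped paddle 62 long, 30 wide, pivoted at its middle; the bar runs across the half, 6 wide, 24 mm out from the pivot. It sits about 52 mm above the bench at first, 43 mm when pressed home
- key_station: puck that carries the square key; a loose, weighted dark steel puck, 84 across, 30 high, 0.55 to 0.9 kg, standing on the bench (not fixed down); origin at the centre of its underside, z up
- key (a joint): travel of the square key, 0 (out) to 0.010 m (fully in); about 3 N of friction, no spring, it stays in where it is left
- key_top (a point): centre of the flat top of the square aluminium key, 30 x 30, 45 mm above the bench when out, 35 mm when fully in
- start_station: puck that carries the small round button; a loose, weighted dark steel puck, 84 across, 30 high, 0.55 to 0.9 kg, standing on the bench (not fixed down); origin at the centre of its underside, z up
- start (a joint): travel of the small round button, 0 (out) to 0.006 m (fully in); springs back; 4 N holds it fully in
- start_top (a point): centre of the flat top of the small round aluminium button, 26 across, 43 mm above the bench when out, 37 mm when fully in
- stop_station: puck that carries the mushroom-headed stop button; a loose, weighted dark steel puck, 84 across, 30 high, 0.55 to 0.9 kg, standing on the bench (not fixed down); origin at the centre of its underside, z up
- stop (a joint): travel of the stop button, 0 (out) to 0.006 m; springs back; about 1.5 N starts it moving. Not to be pressed
- stop_top (a point): top of the wide domed mushroom head of the stop button, 44 across, 60 mm above the bench
- jar: small amber glass jar with a brass cap, 40 across, 50 high; bystander, to be left alone; origin at the middle of its underside
- brush: flat lacquer brush lying down, about 155 long, 20 wide, 10 high; bystander, to be left alone
- sanding_block: cork sanding block 70 x 34 x 25; bystander, to be left alone; origin at the middle of its underside
- bowl: white bowl, 100 across, 45 high; bystander, to be left alone; origin at the middle of its underside
- tin: steel tin with a paper label, 70 across, 90 high; bystander, to be left alone; origin at the middle of its underside
- scraper: spatula lying down; bystander, to be left alone
- scrap_tray: open dark metal tray 110 x 140 x 45; bystander, to be left alone; origin at the middle of its underside

How it is judged:
On the way, in this order (a step that is already met when the one before it is completed fails the run):
1. the rocker's barred half is pushed down level (value of joint rocker above 0.35 rad), for 0.1 s.
2. the square key is pushed fully in, the rocker still over (value of joint rocker above 0.35 rad and value of joint key above 0.008 m), for 0.1 s.
3. the small round button is pressed in and kept in for 0.7 s, rocker and key still set (all of step 2 and value of joint start above 0.0045 m), for 0.7 s.
At the end, for the whole second after the job is handed in: rocker tilted past 0.35 of 0.4 rad, square key in by more than 8 of 10 mm, round button sprung back (within 1 mm), stop button out; every puck upright, at rest and within 25 mm of its start, every other thing within 20 mm of its start (all of step 2 and value of joint start below 0.001 m and value of joint stop below 0.0015 m and distance of each of rocker_station, key_station, start_station, stop_station from where it was at the start of the episode below 0.025 m and angle between each of rocker_station, key_station, start_station, stop_station's own z axis and vertical below 0.05 rad and linear speed of each of rocker_station, key_station, start_station, stop_station below 0.02 m/s and distance of each of jar, brush, sanding_block, bowl, tin, scraper, scrap_tray from where it was at the start of the episode below 0.02 m); the robot touches nothing.
It fails at once if the square key is pushed before the rocker is over (value of joint key above 0.005 m and value of joint rocker below 0.3 rad).
It fails at once if the round button is pressed before the rocker is over and the key is in (value of joint start above 0.003 m and (value of joint rocker below 0.3 rad or value of joint key below 0.007 m)).
It fails at once if the stop button is pressed (value of joint stop above 0.002 m).
It fails at once if a switch puck is lifted, tipped or shoved more than 25 mm (height (world z) of any of rocker_station, key_station, start_station, stop_station above 0.01 m or angle between any of rocker_station, key_station, start_station, stop_station's own z axis and vertical above 0.2 rad or distance of any of rocker_station, key_station, start_station, stop_station from where it was at the start of the episode above 0.025 m).
It fails at once if another thing is lifted or moved more than 20 mm (distance of any of jar, brush, sanding_block, bowl, tin, scraper, scrap_tray from where it was at the start of the episode above 0.02 m).
It also fails if it takes over 51 s, if anything falls off the work surface, if the arm or the gripper's body presses on something with over 40 N, if the wrist force passes 120 N, or if a joint passes its speed limit or range.

## Working session

There is one attempt and no reset: what is moved stays moved. The work goes in short steps, Python scripts to look and compute and a shell command to move; the robot and the scene stay as the last step left them, time stands still between calls to the robot, and variables do not carry over. Pictures are saved under pics/ and viewed, at most 10 in all, crops included, and the job is handed in when it is done.

```bash
mkdir -p pics; cat > h.py <<'E'
import numpy as np,cv2
from station import monitor,eyes,workorder
def ray(name,px,z,c=None):
    c=c or eyes.get_calibration(name)
    K=np.array(c["mtx"]);R=np.array(c["rotation"]);o=np.array(c["xyz"])
    d=np.linalg.solve(K,[px[0],px[1],1.]);d=R@np.array([d[0],-d[1],-d[2]])
    return o+d*(z-o[2])/d[2]
def proj(name,p,c=None):
    c=c or eyes.get_calibration(name)
    q=np.array(c["rotation"]).T@(np.array(p)-np.array(c["xyz"]));u=np.array(c["mtx"])@[q[0],-q[1],-q[2]]
    return u[:2]/u[2]
def snap(name,f):
    im=cv2.cvtColor(eyes.camera(name),cv2.COLOR_RGB2BGR);cv2.imwrite("pics/"+f,im);return im
E
python3 - <<'E'
from h import *
for n in("scene","side"):
    snap(n,n+"0.png");c=eyes.get_calibration(n);print(c)
s=monitor.get_state();print(s["position"],s["orientation"],s["width"],s["time"])
E
```

```text
{'mtx': array([[469.92678771,   0.        , 320.69880974],
       [  0.        , 469.92678771, 237.28933134],
       [  0.        ,   0.        ,   1.        ]]), 'xyz': array([1.18389004, 0.05944019, 0.90097381]), 'rotation': array([[-0.17092868, -0.79876629,  0.5768499 ],
       [ 0.98527164, -0.13570872,  0.10403336],
       [-0.00481478,  0.58613613,  0.81019828]])}
{'mtx': array([[477.78993138,   0.        , 320.7656407 ],
       [  0.        , 477.78993138, 240.00617515],
       [  0.        ,   0.        ,   1.        ]]), 'xyz': array([ 0.37586108, -0.88541493,  0.98013698]), 'rotation': array([[ 0.96437652,  0.18795053, -0.18615191],
       [-0.26451575,  0.69327651, -0.67037236],
       [ 0.0030579 ,  0.69573147,  0.71829546]])}
[0.26765138 0.59172706 0.23048146] [[-9.11132313e-01  4.12113449e-01 -6.43431634e-04]
 [ 4.12113948e-01  9.11130991e-01 -1.55261072e-03]
 [-5.36012545e-05 -1.67980094e-03 -9.99998588e-01]] 0.08548936995583635 0.1
```

View pics/scene0.png

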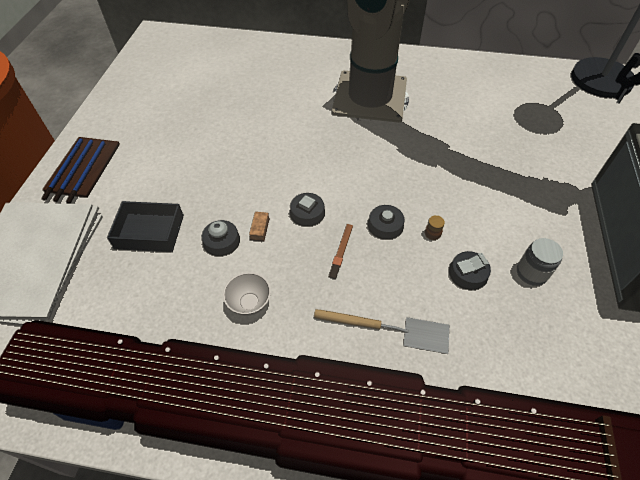

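View pics/side0.png

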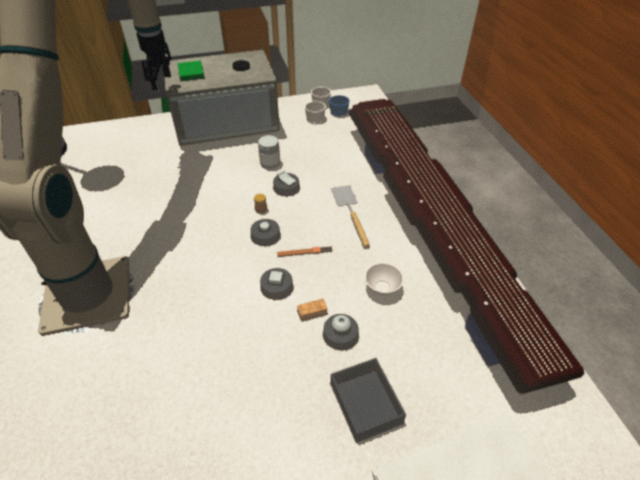

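The scene view shows the rocker puck at about (470,268), the key at (307,205), the start button at (387,218) and the stop at (220,235). In the side view they are at (287,183), (276,281), (265,231) and (341,330).

```bash
python3 - <<'E'
from h import *
C={n:eyes.get_calibration(n) for n in("scene","side")}
I={n:cv2.imread(f"pics/{n}0.png") for n in C}
P={"rocker":((470,268),(287,183),.045),"key":((307,205),(276,281),.045),"start":((387,218),(265,231),.043)}
tiles=[]
for k,v in P.items():
    row=[]
    for i,n in enumerate(C):
        x,y=v[i];t=I[n][y-27:y+27,x-27:x+27]
        hsv=cv2.cvtColor(t,cv2.COLOR_BGR2HSV)
        g=cv2.cvtColor(t,cv2.COLOR_BGR2GRAY)
        # dark puck outline -> hull; bright cap within it
        m=(g<95).astype(np.uint8);nn,l,st,ce=cv2.connectedComponentsWithStats(m)
        j=1+np.argmax(st[1:,4]);ct=cv2.findContours((l==j).astype(np.uint8),0,1)[0][0];h=cv2.convexHull(ct)
        hm=np.zeros_like(m);cv2.fillPoly(hm,[h],1);hm=cv2.erode(hm,np.ones((5,5)))
        b=((g>120)&(hm>0)).astype(np.uint8);nb,lb,sb,cb=cv2.connectedComponentsWithStats(b)
        (ex,ey)=cv2.boundingRect(h)[:2];mo=cv2.moments(h);hc=np.array([mo['m10'],mo['m01']])/mo['m00']+[x-27,y-27]
        print(k,n,"puck(z=.015)",ray(n,hc,.015,C[n])[:2].round(4))
        if nb>1:
            q=1+np.argmax(sb[1:,4]);cc=cb[q]+[x-27,y-27];print("   cap px",cc.round(1),sb[q,4],"xy",ray(n,cc,v[2],C[n])[:2].round(4))
        row.append(cv2.resize(t,(250,250),interpolation=cv2.INTER_CUBIC))
    tiles.append(np.vstack(row))
cv2.imwrite("pics/m.png",np.hstack(tiles))
E
```

```text
rocker scene puck(z=.015) [0.5881 0.2845]
   cap px [470.1 264.4] 269 xy [0.5915 0.2792]
rocker side puck(z=.015) [0.5817 0.2725]
   cap px [287.7 181.9] 33 xy [0.5858 0.2547]
key scene puck(z=.015) [ 0.477  -0.1021]
   cap px [306.5 201. ] 111 xy [ 0.475  -0.1019]
key side puck(z=.015) [ 0.4735 -0.1081]
   cap px [275.5 276.6] 111 xy [ 0.4731 -0.1072]
start scene puck(z=.015) [0.4836 0.0901]
   cap px [387.1 214.1] 71 xy [0.4813 0.0908]
start side puck(z=.015) [0.48   0.0849]
   cap px [264.2 225.1] 49 xy [0.4805 0.087 ]
```

View pics/m.png

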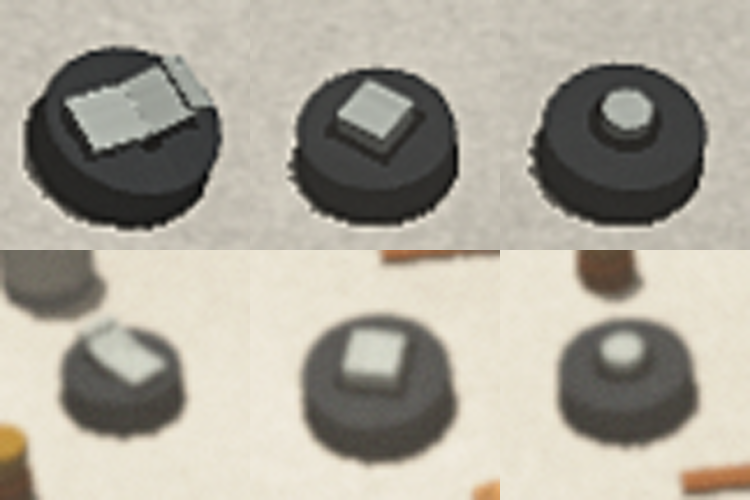

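The zoom shows the raised barred half pointing up-right in the scene tile (bar at pixel ≈(483,258)) and up-left in the side tile (bar ≈(281.5,173)). The key and the round button are clear in both views.

```bash
python3 - <<'E'
from h import *
print("bar",ray("scene",(483.6,258.5),.052),ray("side",(281.5,173.5),.052))
print("pivot",ray("scene",(471,263.7),.038),ray("side",(287,182),.038))
c=(.5855,.277)
for n in("scene","side"):
  print(n,[proj(n,(c[0],c[1],z)).round(1) for z in(0,.03)])
  # puck top ring fit: extents
# puck centre from full dark hull bounding box, rocker side with higher thresh
im=cv2.imread("pics/side0.png");t=im[156:212,258:316];g=cv2.cvtColor(t,6)
ys,xs=np.where(g<110);print(xs.min()+258,xs.max()+258,ys.max()+156)
im=cv2.imread("pics/scene0.png");g=cv2.cvtColor(im,6)[241:295,443:500];ys,xs=np.where(g<95);print(xs.min()+443,xs.max()+443,ys.min()+241,ys.max()+241)
for n in("scene","side"):
  r=np.array([proj(n,(c[0]+.042*np.cos(a),c[1]+.042*np.sin(a),z)) for a in np.arange(0,6.3,.1) for z in(0,.03)]);print(n,r.min(0),r.max(0))
E
```

```text
bar [0.57621715 0.30617419 0.052     ] [0.57450459 0.29189693 0.052     ]
pivot [0.58455744 0.28289977 0.038     ] [0.58510298 0.26354174 0.038     ]
scene [array([464. , 272.8]), array([467.3, 265.7])]
side [array([286.8, 188.7]), array([286.3, 181.4])]
258 299 211
449 490 251 290
scene [445.02153779 249.80180522] [486.94462554 289.24955918]
side [272.92065271 173.05060906] [299.94910785 197.37293588]
```

```bash
python3 -m crank '[0.05,-0.05,0,0, 0.05,-0.05,0,0, 0.05,-0.05,0,0, 0.05,-0.05,0,0]' -1 30
```

```text
time: 0.5
position: [0.4102, 0.4492, 0.2309]
orientation: [[-0.911, 0.412, -0.0], [0.412, 0.911, -0.001], [0.0, -0.001, -1.0]]
wrist_force: [0.9, 0.7, -0.5]
width: 0.0285
gripper_force: 0.0
```

```bash
python3 -m crank '[0.04,-0.04,0,0, 0.045,-0.045,0,0, 0.045,-0.04,0,0, 0.035,-0.035,0,0, 0,0,0,0, 0,0,0,0]'
python3 - <<'E'
from h import *
c=eyes.get_calibration("wrist");snap("wrist","w1.png");print(c)
for p in((.584,.283,.03),(.475,-.104,.045),(.481,.089,.043)):print(proj("wrist",p,c))
E
```

```text
time: 1.1
position: [0.5531, 0.31, 0.2307]
orientation: [[-0.91, 0.416, -0.001], [0.416, 0.91, -0.001], [0.001, -0.001, -1.0]]
wrist_force: [-0.1, 0.1, 0.2]
width: 0.0001
gripper_force: 0.0
{'mtx': array([[426.52200599,   0.        , 313.31987328],
       [  0.        , 426.52200599, 240.78100867],
       [  0.        ,   0.        ,   1.        ]]), 'xyz': array([0.48727553, 0.34159129, 0.37408937]), 'rotation': array([[ 0.41611794, -0.87318671, -0.25375348],
       [ 0.90930949,  0.39913942,  0.11766044],
       [-0.00145652, -0.27970106,  0.96008603]])}
[298.55089014 254.45926398]
[-165.2131333   328.46056861]
[ 27.56055672 244.15049871]
```

View pics/w1.png

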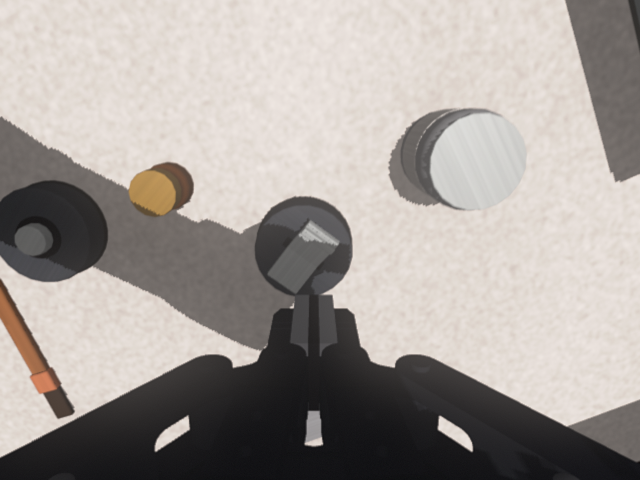

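The wrist view shows the rocker puck's top at about (304,246), the bar at about (321,233) and the start button at (33,240).

```bash
python3 - <<'E'
from h import *
c=eyes.get_calibration("wrist");im=cv2.imread("pics/w1.png")
print("puck",ray("wrist",(304,246),.028,c),"bar",ray("wrist",(321,233),.052,c),"start",ray("wrist",(33,239),.043,c))
t=im[190:305,245:360];cv2.imwrite("pics/w1c.png",cv2.resize(t,(575,575),interpolation=cv2.INTER_CUBIC))
E
```

```text
puck [0.57821068 0.29245192 0.028     ] bar [0.56764873 0.31254147 0.052     ] start [0.47844364 0.09766425 0.043     ]
```

View pics/w1c.png

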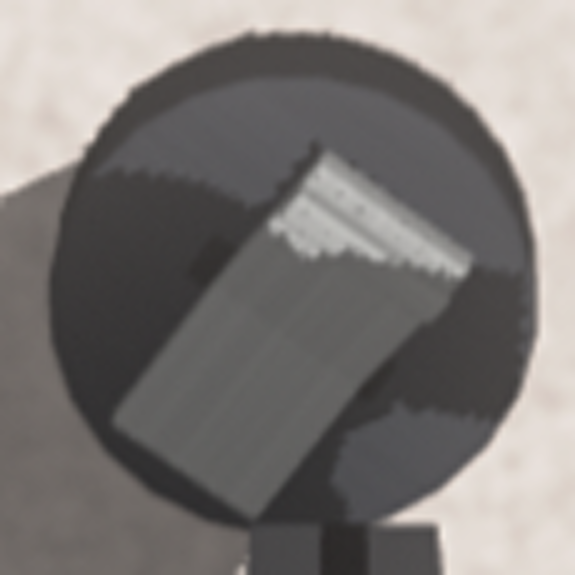

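```bash
python3 -m crank '[0.01,0,-0.045,0, 0.01,0,-0.045,0, 0,0,-0.045,0, 0,0,0,0, 0,0,0,0]'
python3 - <<'E'
from h import *
s=monitor.get_state();p=s["position"];print(p)
T=[]
for n in("scene","side","wrist"):
    c=eyes.get_calibration(n);im=snap(n,n+"2.png");q=proj(n,p,c);print(n,q.round(1))
    x,y=np.clip(q.astype(int),40,None);r=60 if n=="wrist" else 32
    t=im[max(0,y-r):y+r,x-r:x+r];T.append(cv2.resize(t,(266,266),interpolation=cv2.INTER_CUBIC));print(x-r,y-r,2*r/266)
cv2.imwrite("pics/m2.png",np.hstack(T))
E
```

```text
time: 1.65
position: [0.571, 0.3136, 0.0964]
orientation: [[-0.912, 0.41, -0.002], [0.41, 0.912, 0.0], [0.002, -0.001, -1.0]]
wrist_force: [0.1, 0.6, 0.5]
width: -0.0
gripper_force: 0.0
[0.57100998 0.31358126 0.09642349]
scene [493.  245.2]
461 213 0.24060150375939848
side [278.1 158. ]
246 126 0.24060150375939848
wrist [307.  313.5]
246 253 0.45112781954887216
```

View pics/m2.png

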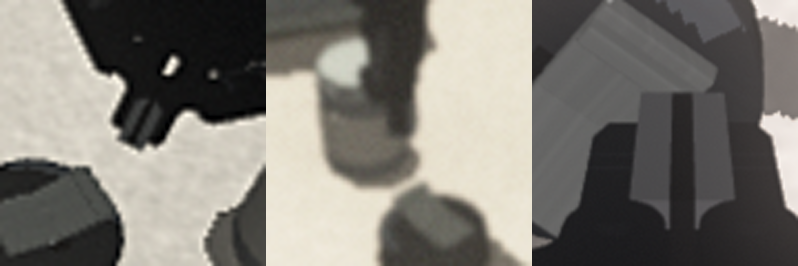

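The fingertips are at about (494,247) in scene and (278,158.5) in side. That is close to the projected TCP, so small offsets can be taken out.

```bash
python3 - <<'E'
from h import *
print(ray("scene",(483.2,259),.052),ray("scene",(482,256.8),.052));print(ray("side",(283.2,174),.052));print(ray("wrist",(299,275.6),.052),ray("wrist",(292,275.6),.052))
E
```

```text
[0.57767318 0.30528941 0.052     ] [0.57232138 0.30290031 0.052     ]
[0.57909907 0.28805508 0.052     ]
[0.57143158 0.30861423 0.052     ] [0.57005203 0.30557226 0.052     ]
```

```bash
python3 -m crank '[0.002,-0.011,-0.02,0, 0,0,-0.01,0, 0,0,0,0]'; python3 - <<'E'
from h import *
T=[]
print(monitor.get_state()["position"])
for n,p,r in(("scene",(484,257),30),("side",(283,172),30),("wrist",(307,290),70)):
    im=snap(n,n+"3.png");x,y=p;T.append(cv2.resize(im[y-r:y+r,x-r:x+r],(266,266),interpolation=cv2.INTER_CUBIC))
cv2.imwrite("pics/m3.png",np.hstack(T))
E
```

```text
time: 2.1
position: [0.574, 0.3007, 0.0664]
orientation: [[-0.911, 0.413, -0.001], [0.413, 0.911, -0.0], [0.001, -0.0, -1.0]]
wrist_force: [-0.4, 0.1, -0.0]
width: -0.0003
gripper_force: 0.0
[0.5740435  0.30073013 0.06644646]
```

View pics/m3.png

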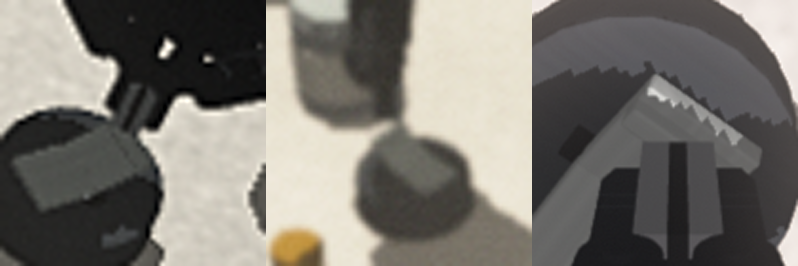

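The tips hang over the outer part of the bar in scene and side. I'll compute the same thing numerically from the wrist view, where the bar is at about (322,290).

```bash
python3 - <<'E'
from h import *
p=monitor.get_state()["position"]
print(proj("wrist",p),proj("wrist",p-[0,0,.014]),ray("wrist",(322,290),.052),ray("wrist",(315,290),.052))
print(proj("scene",p-[0,0,.014]),proj("side",p-[0,0,.014]))
E
```

```text
[310.40441158 321.67394377] [310.58347757 305.56134749] [0.57111268 0.30868345 0.052     ] [0.56995328 0.30612452 0.052     ]
[481.77228399 257.32915008] [280.90076988 171.19549468]
```

```bash
python3 -m crank '[-0.001,0.002,-0.008,0, 0,0,-0.004,0, 0,0,-0.004,0, 0,0,0,0]'; python3 -m crank '[0,0,-0.003,0, 0,0,-0.003,0, 0,0,0,0]';python3 -m crank '[0,0,-0.002,0, 0,0,-0.002,0, 0,0,0,0]'
```

```text
time: 2.65
position: [0.5729, 0.304, 0.0499]
orientation: [[-0.912, 0.411, -0.001], [0.411, 0.912, 0.001], [0.001, 0.001, -1.0]]
wrist_force: [-0.0, 1.0, 0.1]
width: 0.0
gripper_force: 0.0
time: 2.95
position: [0.5735, 0.3029, 0.044]
orientation: [[-0.911, 0.412, 0.0], [0.412, 0.911, -0.0], [-0.0, 0.0, -1.0]]
wrist_force: [-0.4, 0.8, 1.1]
width: -0.0003
gripper_force: 0.4
time: 3.25
position: [0.5738, 0.3029, 0.0427]
orientation: [[-0.911, 0.412, 0.001], [0.412, 0.911, 0.0], [-0.001, 0.001, -1.0]]
wrist_force: [-5.0, -0.4, 18.5]
width: 0.0001
gripper_force: 8.9
```

18 N at z = 0.0427 matches the home height of 43 mm. I'll lift and check.

```bash
python3 -m crank '[0,0,0.02,0, 0,0,0.045,0, 0,0,0.045,0, -0.02,-0.045,0,0, -0.02,-0.045,0,0,  -0.02,-0.045,0,0]'; python3 - <<'E'
from h import *
T=[]
for n,p,r in(("scene",(470,265),30),("side",(285,180),30)):
    im=snap(n,n+"4.png");x,y=p
    for f in (im,cv2.imread(f"pics/{n}0.png")):T.append(cv2.resize(f[y-r:y+r,x-r:x+r],(200,200),interpolation=cv2.INTER_CUBIC))
cv2.imwrite("pics/m4.png",np.hstack(T))
E
```

```text
time: 3.85
position: [0.5126, 0.1653, 0.1504]
orientation: [[-0.911, 0.412, 0.0], [0.412, 0.911, -0.001], [-0.001, -0.001, -1.0]]
wrist_force: [0.5, 0.1, -0.1]
width: 0.0001
gripper_force: 0.0
```

View pics/m4.png

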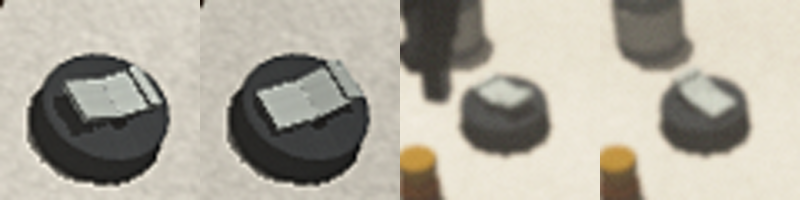

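Before/after tiles show the rocker over (plain half raised, barred half flat) and the puck where it was. On to the key.

```bash
python3 -m crank '[-0.007,-0.045,0,0, -0.007,-0.045,0,0, -0.007,-0.045,0,0, -0.007,-0.045,0,0, -0.007,-0.045,0,0, -0.004,-0.044,0,0, 0,0,-0.045,0, 0,0,0,0]'; python3 -m crank '[0,0,-0.035,0, 0,0,-0.015,0, 0,0,-0.005,0, 0,0,0,0]'
```

```text
time: 4.75
position: [0.4704, -0.1026, 0.1012]
orientation: [[-0.909, 0.416, -0.01], [0.416, 0.909, 0.001], [0.01, -0.003, -1.0]]
wrist_force: [-1.2, 1.0, -0.3]
width: -0.0002
gripper_force: 0.0
time: 5.15
position: [0.4746, -0.1001, 0.0507]
orientation: [[-0.912, 0.411, -0.001], [0.411, 0.912, 0.0], [0.001, 0.0, -1.0]]
wrist_force: [0.7, 1.3, 0.4]
width: 0.0004
gripper_force: 0.0
```

```bash
python3 -m crank '[0,-0.004,-0.004,0, 0,0,-0.004,0, 0,0,-0.003,0, 0,0,0,0]'; python3 -m crank '[0,0,-0.003,0, 0,0,-0.002,0, 0,0,0,0]';  python3 -m crank '[0,0,-0.002,0, 0,0,0,0]'
```

```text
time: 5.55
position: [0.475, -0.1055, 0.0395]
orientation: [[-0.911, 0.412, 0.001], [0.412, 0.911, -0.0], [-0.001, 0.0, -1.0]]
wrist_force: [0.1, -0.3, 1.4]
width: -0.0001
gripper_force: 0.8
time: 5.85
position: [0.4751, -0.1054, 0.035]
orientation: [[-0.911, 0.412, 0.002], [0.412, 0.911, -0.0], [-0.002, 0.0, -1.0]]
wrist_force: [-0.5, -1.1, 10.9]
width: 0.0001
gripper_force: 5.2
time: 6.05
position: [0.4751, -0.1054, 0.0348]
orientation: [[-0.911, 0.412, 0.002], [0.412, 0.911, -0.001], [-0.002, 0.0, -1.0]]
wrist_force: [-3.6, -0.2, 30.7]
width: 0.0003
gripper_force: 15.7
```

A hard stop at 35 mm means the key is fully in. I'll lift, go to the button and look at the key.

```bash
python3 -m crank '[0,0,0.025,0, 0,0,0.045,0, 0.002,0.045,0,0, 0.002,0.045,0,0, 0.002,0.045,0,0, 0,0.04,0,0, 0,0.02,0,0, 0,0,0,0]'; python3 - <<'E'
from h import *
T=[]
for n,p,r in(("scene",(307,205),30),("side",(276,281),30)):
    im=snap(n,n+"5.png");x,y=p
    for f in (im,cv2.imread(f"pics/{n}0.png")):T.append(cv2.resize(f[y-r:y+r,x-r:x+r],(200,200),interpolation=cv2.INTER_CUBIC))
cv2.imwrite("pics/m5.png",np.hstack(T))
E
```

```text
time: 6.85
position: [0.4793, 0.0942, 0.1018]
orientation: [[-0.914, 0.406, -0.002], [0.406, 0.914, 0.002], [0.002, 0.001, -1.0]]
wrist_force: [-0.3, -0.1, 0.0]
width: -0.0003
gripper_force: 0.0
```

View pics/m5.png

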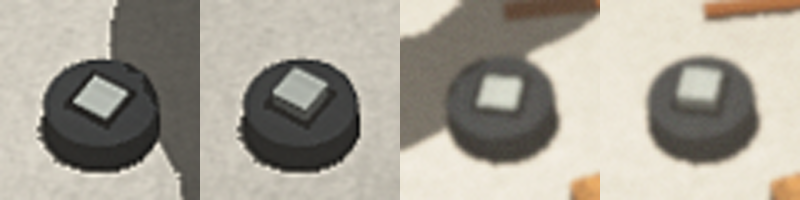

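The key now sits low in both views and its puck is unmoved. Now the button.

```bash
python3 -m crank '[0.001,-0.003,-0.035,0, 0,0,-0.015,0, 0,0,-0.005,0, 0,0,0,0]'; python3 -m crank '[0,0,-0.005,0, 0,0,-0.004,0, 0,0,-0.003,0, 0,0,0,0]'
```

```text
time: 7.35
position: [0.4808, 0.0853, 0.0468]
orientation: [[-0.91, 0.414, -0.002], [0.414, 0.91, -0.001], [0.001, -0.002, -1.0]]
wrist_force: [-0.1, -0.3, -0.1]
width: 0.0001
gripper_force: 0.0
time: 7.75
position: [0.4823, 0.0864, 0.0369]
orientation: [[-0.911, 0.413, 0.002], [0.413, 0.911, -0.0], [-0.002, 0.001, -1.0]]
wrist_force: [-1.5, -2.3, 14.2]
width: 0.0002
gripper_force: 7.1
```

Hard stop at 37 mm: the button is fully in. I'll hold it 1.4 s, then lift clear.

```bash
python3 -m crank '[0,0,0,0, 0,0,0,0, 0,0,0,0, 0,0,0,0, 0,0,0,0, 0,0,0,0, 0,0,0,0, 0,0,0,0]'; python3 -m crank '[0,0,0,0, 0,0,0,0, 0,0,0,0, 0,0,0,0, 0,0,0,0, 0,0,0,0]'; python3 -m crank '[0,0,0.02,0, 0,0,0.045,0, 0,0,0.045,0, -0.02,0.04,0.04,0, 0,0.045,0,0, 0,0.04,0,0, 0,0,0,0, 0,0,0,0]'
python3 - <<'E'
from h import *
im=snap("scene","scene6.png");cv2.imwrite("pics/m6.png",cv2.resize(im[160:370,90:590],(800,336),interpolation=cv2.INTER_CUBIC))
E
```

```text
time: 8.55
position: [0.4822, 0.0863, 0.0369]
orientation: [[-0.911, 0.413, 0.002], [0.413, 0.911, -0.0], [-0.002, 0.001, -1.0]]
wrist_force: [-1.2, -2.7, 14.7]
width: -0.0
gripper_force: 7.4
time: 9.15
position: [0.4822, 0.0864, 0.0369]
orientation: [[-0.911, 0.413, 0.002], [0.413, 0.911, -0.0], [-0.002, 0.001, -1.0]]
wrist_force: [-0.9, -1.5, 14.8]
width: 0.0002
gripper_force: 7.4
time: 9.95
position: [0.4642, 0.2062, 0.1786]
orientation: [[-0.912, 0.41, -0.0], [0.41, 0.912, -0.0], [0.0, -0.0, -1.0]]
wrist_force: [-0.3, -0.5, 0.7]
width: -0.0002
gripper_force: 0.0
```

View pics/m6.png

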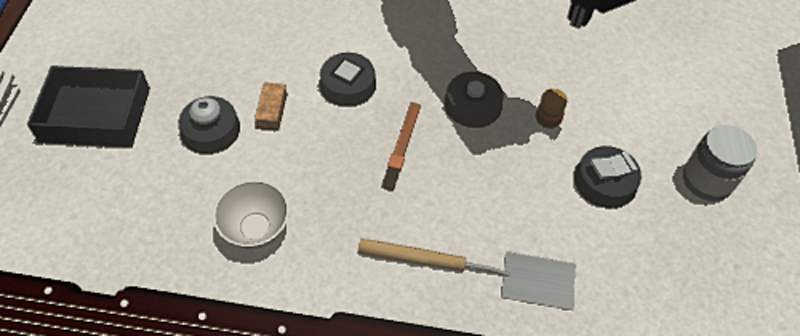

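The rocker is over, the key is in, the round button is back up and everything is in place with the arm clear.

```bash
python3 -c "
from station import workorder
print(workorder.sign_off())"
```

```text
the job is handed in; nothing more can be done
None
```

I pressed the rocker, square key and round button in that order (button held in about 1.4 s, then released) and handed the job in at about 10 s; the last picture shows nothing shifted and the stop button was never touched, but no verdict came back.

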